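# Couple the plug-in filter to the bench air outlet

### The job

Fit the plug-in filter to the air outlet's quick coupler: draw the brass sleeve back towards the blue housing until its catch holds it and let go of it, then push the filter's steel nose straight into the mouth - by feel, firmly but without ramming, as the barrel stands out further on some days than on others - until the sleeve springs forward by itself and locks it. Leave the filter locked fully home and let go of it; do not shove the dropper bottle, flask and timer about or knock them over.

Things in the scene. Friction and masses are not known exactly. Their poses are not given: they have to be found in the camera images.
- stand: Fixed air outlet stand: aluminium foot 160 x 120 mm, 10 mm thick, and a blue housing (86 mm wide, top about 108 mm above the bench) carrying the quick coupler. Origin on the bench below the middle of the sleeve; its -x axis is the level direction in which the coupler faces, its z is up.
- coupler_axis (a point): Point on the coupler's axis, fixed to the stand, 105 mm above the bench, 80 mm from the housing's front. x is the axis, pointing INTO the coupler, 20 degrees (0.35 rad) below level; y is level. The mouth (steel barrel 37 mm in diameter; 33 mm wide, 6 mm deep funnel, then a 25.8 mm bore) is 0 to 18 mm on the -x side of this point: how far the barrel is clamped out is not given. Find it by feel or sight.
- sleeve_place (a point): Point on the axis, 16 mm on from coupler_axis, axes the same, fixed to the stand. The brass sleeve (forward) is a ribbed tube 53 mm in diameter with a straight part 45 mm long, then a rim 64 mm in diameter, 10 mm long, at the housing end; the straight part's middle lies within 9 mm of this point along the axis. Grip across its level diameter from above, square to the axis. Housing: 32 mm above axis.
- sleeve (a joint): How far the sleeve is drawn back towards the housing, in m: 0 is forward (locked), hard stop at 0.017. A spring pushes it forward (4 N at 0, 9 N at 0.014); passing the catch takes up to about 13 N. The catch snaps in at about 0.0145 and holds the sleeve at about 0.014. Forward, the sleeve keeps two jaws across the bore, 22 mm inside the mouth, so that no nose goes in deeper.
- filter_grip (a point): Centre of the loose plug-in filter's aluminium grip: octagonal, 40 mm across flats, 56 mm long, lying on a flat, axis level, 20 mm above the bench. x runs along the filter towards its steel nose (24 mm in diameter, 48 mm long, bevelled tip, locking groove). On the -x side a white canister 34 mm in diameter with a blue cap 38 mm in diameter, 46 mm long together. 150 to 310 g.
- filter_tip (a point): Centre of the tip of the filter's steel nose, 76 mm ahead of filter_grip along x; axes the same. Fully home the tip is 48 mm inside the mouth and the grip's shoulder meets the barrel (a hard stop). Over the last 6 mm it presses a sprung button (about 6 N, plus rubbing) that trips the catch: the sleeve springs forward and locks the nose, which may settle up to 3 mm short of home.
- dropper: Bystander: amber dropper bottle with black teat, 34 mm wide, 107 mm high, standing on the bench; origin at its underside.
- flask: Bystander: small clear conical flask, 62 mm wide, 104 mm high, standing on the bench; origin at its underside.
- timer: Bystander: white bench timer, 66 x 66 x 20 mm, lying on the bench; origin at its underside.

How it is judged (in metres and radians):
On the way, in this order (a step that is already met when the one before it is completed fails the run):
1. the sleeve is drawn back and stays back on its catch with nothing gripping it (value of joint sleeve above 0.012 m and contact force between each of the arm, the fingers and stand below 0.5 N), for 0.2 s.
2. the filter's nose goes in while the sleeve is still back (x of filter_tip in the frame of coupler_axis above 0.0235 m and y of filter_tip in the frame of coupler_axis between -0.005 and 0.005 m and z of filter_tip in the frame of coupler_axis between -0.005 and 0.005 m and value of joint sleeve above 0.011 m).
3. the sleeve springs forward over the seated nose (value of joint sleeve below 0.003 m and x of filter_tip in the frame of coupler_axis above 0.025 m and y of filter_tip in the frame of coupler_axis between -0.005 and 0.005 m and z of filter_tip in the frame of coupler_axis between -0.005 and 0.005 m), for 0.1 s.
At the end, for the whole second after the job is handed in: The filter is locked in the coupler: its tip more than 25 mm past the point coupler_axis (with the sleeve forward it can only be there when the jaws hold it), within 5 mm of the axis and in line with it within 0.12 rad, and the sleeve forward again (under 3 mm) (all of step 3 and angle between the x axis of filter_grip and the x axis of coupler_axis, either way round below 0.12 rad); the robot touches nothing.
It fails at once if the filter is rammed against the coupler (over 34 N) (contact force between stand and filter above 34 N).
It fails at once if a bystander is shoved more than 30 mm or knocked over (distance of any of dropper, flask, timer from where it was at the start of the episode above 0.03 m or angle between any of dropper, flask, timer's own z axis and vertical above 0.5 rad).
It also fails if it takes over 54 s, if anything falls off the work surface, if the arm or the gripper's body presses on something with over 40 N, if the wrist force passes 120 N, or if a joint passes its speed limit or range.

### The arm

A 6-joint arm with a two-finger parallel gripper is mounted at the origin on a cart in front of the work surface, level with it; the furniture and walls round the work are solid. World frame = base frame: x ahead of the robot, y to its left, z up, the work surface at z = 0. Lengths are in mm, angles in rad, forces in N, time in s.
With the tool pointing down it reaches from about 325 to 875 mm from the base axis. Payload 4.4 kg.
Tool frame: the origin (TCP) lies at the very end of the fingers, on their centre line; the grasp point (between the pads) lies 19 mm behind it (bot.hold_point_z is the distance from the TCP to the grasp point, in mm); z points along the fingers, y is the line along which they close (so a half turn about z gives the same grasp; the last joint's range is limited). The gripper opens to 85 mm and grips with 20 to 120 N. Pads are 22 mm wide; open, the fingers measure 114 mm over their backs; the gripper's body (76 mm by 85 mm) begins 54 mm behind the grasp point. The pads swing forward as they close: fully open they stand 13 mm farther back than shut.
Start: joints at [-1.425, 0.207, 1.542, -0, 1.393, -0.15], TCP at [168.153, -549.865, 201.482] pointing down, gripper open.
Joint ranges: [-2.73, 2.73], [-0.86, 2.22], [0.23, 2.46], [-1.11, 4.25], [0.08, 2.63], [-2.82, 2.82]. Speed limits (rad/s): [2.79, 2.79, 3.14, 3.14, 3.14, 3.14].

### API

Orientations are given as a 3x3 rotation matrix whose columns are the frame's x, y, z axes.
In Python, from station import bot gives the robot as it stands.
- The arm moves only by the shell command python3 -m crank 'ROWS' [FORCE]. ROWS is JSON, one flat list of numbers, 7 for each row, row after row: the shift along the tool's x, y, z in cm, then the turn, a rotation vector about the tool's x, y, z in rad, then the finger opening in cm, from 0 to 8.54. In form: [x, y, z, wx, wy, wz, grip, x, y, z, wx, wy, wz, grip, ...]. A call has 1 to 10 rows; each row is the pose to reach, as a shift and turn from the pose commanded when the call began, along the tool's axes at that moment; what a row does not reach only later rows make up. A row lasts 1/8 s, in which the tool goes at most 62.5 mm and 10.7 degrees, less where a joint would pass 70% of its speed; a pose out of reach is approached as far as the arm can. A call with a gripper value outside its range is refused whole. The fingers move at their own pace and stop on an object; FORCE is the grip in N (left out, the last holds). Time passes only in rows, so rows that repeat a pose let the fingers close. It gives the time, the measured TCP pose, the force, the opening and the grip force at its end, in the units of the state.
- bot.state(): the state, without advancing time (a new reading comes with each control period).
- bot.grab_frame(name): name is "scene" or "top" or "wrist"; returns (picture, depth): 400x640x3 uint8, red, green, blue; 400x640 float32, mm along the optical axis (not along the pixel's ray), 0 where there is no reading.
- bot.camera_info(name): a dict with "fovy" (degrees; the focal length in pixels is half the picture's height over the tangent of half this angle, whatever the lens; pixels are square), "cx", "cy" (the principal point, pixels), "rvec" (rotation vector, rad) and "tvec" (3), from world to camera coordinates, as OpenCV has them; the wrist camera has in their place "T_tool_cam" (4x4, takes a point from camera to tool coordinates, whose origin is the TCP and whose axes are the flange's). Camera axes: x right, y down, z forward; pixel columns grow to the right and rows downward; lengths in mm; the calibration is good to about 2 mm. A picture is of the moment at which its call begins: read the wrist's pose just before it. camera_info takes no time and is no camera call.
- bot.sign_off(): hands the job in; it is judged then, once.
Trained networks look in the newest picture that a camera, given by its name, has taken for a name from the list of things; names that differ only in an ending like _2 or _b are one class to them, and where a whole thing is asked for, a point or a joint stands for the part that bears it (a point fixed in the world has none). Each returns a list of dicts, best first, with "score" (0 to 1); they miss things now and then, are a little off and sometimes report something else, mostly with a low value. They report only what shows in the picture. A call takes as long as a camera call.
- bot.boxes_of(query, camera): "location" ([column, row] in pixels, amid what is visible of it).
The state is a dict: "t": time; "qpos": joint angles; "joint_vel": joint speeds; "joint_efforts": joint torques, N m; "position": TCP position; "tcp_rot": TCP orientation; "force": force on the tool from outside, world axes, zero at the start; "wrist_torque": the same for the moment, N m; "grip_width": finger opening in mm; "grip_force": force on a finger pad.
Only numpy, scipy, OpenCV 4.12 (cv2) and the standard library are available. Lean on these libraries where they do the work, as an engineer would, in place of code of your own. Each camera call takes 0.05 s, during which the arm holds its last target. There are 200 camera calls.

## Working session

There is one attempt and no reset: what is moved stays moved. The work goes in short steps, Python scripts to look and compute and a shell command to move; the robot and the scene stay as the last step left them, time stands still between calls to the robot, and variables do not carry over. Pictures are saved under pics/ and viewed, at most 10 in all, crops included, and the job is handed in when it is done.

```bash
ls; mkdir -p pics; cat > h.py <<'E'
import numpy as np, cv2
from station import bot
def cam(name):
    i=bot.camera_info(name); f=200/np.tan(np.radians(i['fovy'])/2)
    if 'rvec' in i:
        R,_=cv2.Rodrigues(np.array(i['rvec'],float)); t=np.array(i['tvec'],float).ravel()
        return f,i['cx'],i['cy'],R.T,-R.T@t
    s=bot.state(); T=np.array(i['T_tool_cam']); R=np.array(s['tcp_rot']); p=np.array(s['position'])
    return f,i['cx'],i['cy'],R@T[:3,:3],R@T[:3,3]+p
def cloud(name,save=None):
    f,cx,cy,R,c=cam(name); im,d=bot.grab_frame(name)
    if save: cv2.imwrite('pics/'+save,im[:,:,::-1])
    v,u=np.mgrid[0:400,0:640]
    P=np.stack([(u-cx)/f*d,(v-cy)/f*d,d],-1)@R.T+c
    P[d==0]=np.nan
    return im,d,P
E
python3 - <<'E'
from h import *
for n in ['scene','top']:
    im,d,P=cloud(n,n+'0.png'); np.save(n+'P.npy',P)
    for q in ['stand','sleeve','filter_grip','filter_tip','dropper','flask','timer']:
        for b in bot.boxes_of(q,n)[:2]:
            u,v=map(int,np.round(b['location'])); print(n,q,round(b['score'],2),u,v,P[v,u].round())
print(bot.state())
E
python3 -c "
import cv2,numpy as np
" 
```

```text
pics
scene stand 0.91 326 182 [521. -24.  93.]
scene sleeve 0.93 325 172 [530. -31. 117.]
scene filter_grip 0.9 251 311 [439. 328.  35.]
scene filter_grip 0.36 371 188 [ 457. -138.   19.]
scene filter_tip 0.61 328 183 [561. -83.  12.]
scene dropper 0.58 319 173 [536. -15. 123.]
scene dropper 0.51 411 161 [ 420. -268.   45.]
scene flask 0.76 370 147 [ 532. -232.   56.]
scene flask 0.33 251 312 [438. 330.  35.]
scene timer 0.56 372 186 [ 460. -146.   18.]
top stand 0.73 358 186 [546. -78.  90.]
top sleeve 0.95 343 183 [547. -38. 121.]
top filter_grip 0.66 199 227 [444. 319.  38.]
top filter_tip 0.8 200 225 [449. 317.  37.]
top dropper 0.58 433 239 [ 421. -268.   61.]
top dropper 0.17 383 224 [ 461. -151.   18.]
top flask 0.91 422 190 [ 537. -233.  100.]
{'t': 0.8, 'qpos': array([-1.42447648e+00,  2.06569351e-01,  1.54146473e+00,  1.83173180e-05,
        1.39348395e+00, -1.50489168e-01]), 'joint_vel': array([-0.00058114, -0.00018632, -0.0001761 ,  0.00233904, -0.00025301,
       -0.00058648]), 'joint_efforts': array([-1.18299226e-04, -3.83001924e+01, -2.91954339e+01, -3.37956508e-04,
        5.33417115e-04,  1.25753616e-05]), 'position': array([ 168.17583992, -549.88660831,  201.51585367]), 'tcp_rot': array([[ 9.56275568e-01,  2.92467156e-01,  2.87173013e-05],
       [ 2.92467157e-01, -9.56275565e-01, -7.11963808e-05],
       [ 6.63905050e-06,  7.64822269e-05, -9.99999997e-01]]), 'force': array([-0.49626263, -0.12835737, -0.13313703]), 'wrist_torque': array([-0.00113325,  0.05618884, -0.0012833 ]), 'grip_force': 0.0, 'grip_width': 85.47836836726981}
```

```bash
ls pics
```

```text
scene0.png
top0.png
```

View pics/scene0.png

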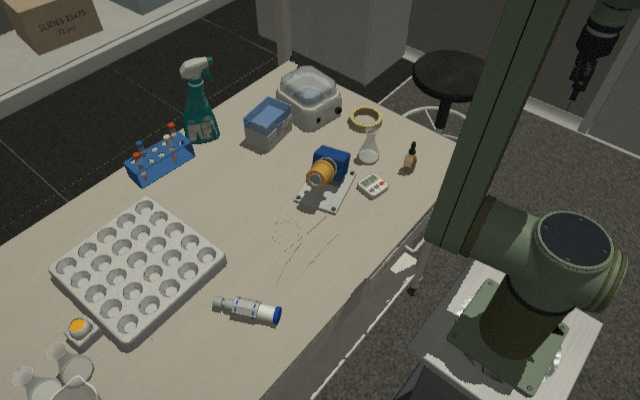

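View pics/top0.png

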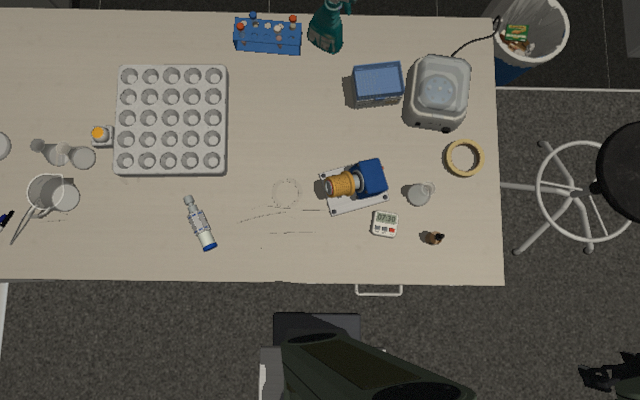

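The scene shows the stand with its brass sleeve (scene px 325,172), facing left in the top view, and the filter (top px 200,225) with its nose pointing away from the robot. The flask, timer and dropper stand on the housing's right-hand and near side.

```bash
python3 - <<'E'
from h import *
P=np.load('topP.npy'); im=cv2.imread('pics/top0.png'); S=np.load('sceneP.npy'); si=cv2.imread('pics/scene0.png')
print(np.array(bot.camera_info('wrist')['T_tool_cam']).round(3), bot.camera_info('wrist')['fovy'])
def rect(m,X,l):
    r=cv2.minAreaRect(X[m][:,:2].astype(np.float32)); print(l,m.sum(),np.round(r[0],1),np.round(r[1],1),r[2], np.nanmedian(X[m],0).round(1))
for X,I,n in((P,im,'top'),(S,si,'scene')):
    reg=(X[...,0]>440)&(X[...,0]<640)&(X[...,1]>-150)&(X[...,1]<60)
    hsv=cv2.cvtColor(I,cv2.COLOR_BGR2HSV)
    blue=reg&(hsv[...,0]>100)&(hsv[...,0]<130)&(hsv[...,1]>130)
    rect(blue&(X[...,2]>100),X,n+' housing top')
    br=reg&(hsv[...,0]>8)&(hsv[...,0]<28)&(hsv[...,1]>120)&(X[...,2]>60)
    rect(br,X,n+' brass'); q=X[br]; t=q[q[:,2]>np.percentile(q[:,2],60)]
    foot=reg&(X[...,2]>6)&(X[...,2]<14)&(hsv[...,1]<60); rect(foot,X,n+' foot')
    f=(X[...,0]>350)&(X[...,0]<560)&(X[...,1]>260)&(X[...,1]<380)&(X[...,2]>12)&(X[...,2]<60)
    rect(f,X,n+' filter')
E
```

```text
[[ 1.00000e-03 -9.62000e-01 -2.75000e-01  6.90940e+01]
 [ 1.00000e+00  1.00000e-03 -0.00000e+00  4.22000e-01]
 [ 0.00000e+00 -2.75000e-01  9.62000e-01 -1.71658e+02]
 [ 0.00000e+00  0.00000e+00  0.00000e+00  1.00000e+00]] 59.73285610176121
top housing top 312 [ 568.2 -102.8] [84.2 40. ] 17.51739501953125 [564.3 -98.2 104. ]
top brass 509 [549.2 -31.1] [59.4 66.1] 10.340292930603027 [545.1 -37.  116. ]
top foot 841 [553.3 -63.8] [204.5 194.8] 77.62126922607422 [520.6 -50.2  10.2]
top filter 783 [457.1 324.3] [150.1  40.9] 27.161230087280273 [449.  316.9  34.5]
scene housing top 186 [ 568. -101.] [79.7 34.3] 18.605215072631836 [567.2 -95.8 104.1]
scene brass 426 [548.7 -37.6] [61.9 85.5] 24.985509872436523 [538.4 -33.1 113.9]
scene foot 1130 [542.2 -46.2] [204.5 169.9] 78.72496032714844 [536.  -40.6  10.3]
scene filter 1095 [458.9 325.6] [150.8  42.1] 26.54369354248047 [446.7 325.3  33.8]
```

```bash
cat >> h.py <<'E'
from scipy.spatial.transform import Rotation as Ro
def frame(yaw,tilt=np.radians(20)):
    h=np.array([np.cos(yaw),np.sin(yaw),0]); z=np.array([0,0,1.])
    a=np.cos(tilt)*h-np.sin(tilt)*z; n=np.sin(tilt)*h+np.cos(tilt)*z
    R=np.stack([-a,np.cross(-n,-a),-n],1)   # tool R: x=-a, z=-n
    return a,n,R
def go(p,R):
    s=bot.state(); R0=np.array(s['tcp_rot']); p0=np.array(s['position'])
    print('shift cm',(R0.T@(np.array(p)-p0)/10).round(2),'rot',Ro.from_matrix(R0.T@R).as_rotvec().round(3))
E
python3 - <<'E'
from h import *
a,n,R=frame(np.radians(-72.5))
go(np.array([542.8,-21.7,99.5])+130*n,R); print(a,n)
E
```

```text
shift cm [ 51.31 -35.11  -2.02] rot [ 0.275  0.273 -1.562]
[ 0.28257102 -0.89620078 -0.34202014] [ 0.10284744 -0.32619041  0.93969262]
```

```bash
python3 -m crank '[10,-7,-3,0,0,-0.3,8.5, 20,-14,-3,0.1,0.1,-0.6,8.5, 30,-21,-3,0.15,0.15,-0.9,8.5, 40,-28,-3,0.2,0.2,-1.2,8.5, 51.3,-35.1,-2,0.275,0.273,-1.56,8.5, 51.3,-35.1,-2,0.275,0.273,-1.56,8.5, 51.3,-35.1,-2,0.275,0.273,-1.56,8.5, 51.3,-35.1,-2,0.275,0.273,-1.56,8.5, 51.3,-35.1,-2,0.275,0.273,-1.56,8.5, 51.3,-35.1,-2,0.275,0.273,-1.56,8.5]'
python3 -m crank '[0,0,0,0,0,0,8.5, 0,0,0,0,0,0,8.5, 0,0,0,0,0,0,8.5]'
python3 - <<'E'
from h import *
im,d,P=cloud('wrist','w1.png'); np.save('w1P.npy',P)
s=bot.state(); print(s['position'],s['qpos'].round(2)); print(s['tcp_rot'].round(3))
E
```

```text
t: 2.05
position: [557.5, -62.7, 221.1]
tcp_rot: [[-0.281, 0.954, -0.102], [0.897, 0.299, 0.326], [0.342, -0.0, -0.94]]
force: [1.7, -0.9, 0.6]
grip_width: 85.4
grip_force: 0.0
t: 2.42
position: [555.5, -65.5, 221.5]
tcp_rot: [[-0.279, 0.955, -0.102], [0.898, 0.297, 0.326], [0.342, -0.0, -0.94]]
force: [-0.3, -0.6, 0.0]
grip_width: 85.3
grip_force: 0.0
[555.52004827 -65.58681244 221.60078551] [-0.43  0.3   1.43  0.26  1.65 -0.74]
[[-0.279  0.955 -0.102]
 [ 0.898  0.297  0.326]
 [ 0.342 -0.    -0.94 ]]
```

View pics/w1.png

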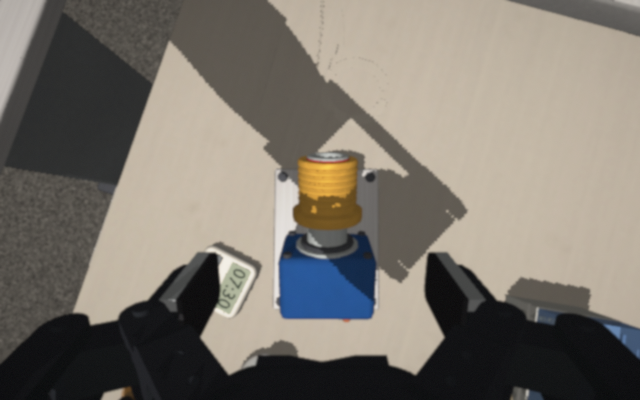

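The wrist view shows the sleeve's straight part at about (328,180), its rim at (327,212), the mouth at (328,157) and the housing below. The axis is nearly vertical in the picture, so the yaw estimate is good. Next I fit it.

```bash
python3 - <<'E'
from h import *
from scipy.optimize import least_squares
P=np.load('w1P.npy'); hsv=cv2.cvtColor(cv2.imread('pics/w1.png'),cv2.COLOR_BGR2HSV)
v,u=np.mgrid[0:400,0:640]; reg=(u>270)&(u<385)&(v>140)&(v<325)
blue=reg&(hsv[...,0]>100)&(hsv[...,0]<130)&(hsv[...,1]>130)&(P[...,2]>98)
r=cv2.minAreaRect(P[blue][:,:2].astype(np.float32)); print('housing',r,np.median(P[blue],0))
br=reg&(hsv[...,0]>8)&(hsv[...,0]<28)&(hsv[...,1]>120)&(v>150)
q=P[br&(v>162)&(v<200)]; q=q[np.isfinite(q).all(1)]
def res(k,free=True):
    yaw,y,z=k; a,n,R=frame(yaw); dd=q-[540,y,z]; return np.linalg.norm(np.cross(dd,a),axis=1)-26.5
o=least_squares(res,[np.radians(-72.5),-20,100],loss='soft_l1'); print('yaw',np.degrees(o.x[0]),o.x,np.abs(o.fun).mean())
for yaw in (o.x[0],np.radians(-72.5)):
    a,n,R=frame(yaw); c=np.array([540,o.x[1],o.x[2]])
    L=R[:,1]; Q=P[reg&np.isfinite(P).all(-1)]-c
    print('lateral housing centre rel axis',(P[blue]-c)@L.mean() if 0 else [np.percentile((P[blue]-c)@L,k).round(1) for k in(1,99)])
    rad=np.linalg.norm(np.cross(Q,a),axis=1); al=Q@a; up=Q@n
    for k in range(-40,80,3):
        m=(al>k)&(al<k+3)&(np.abs(Q@L)<10)&(up>0)
        if m.any(): print(k,m.sum(),np.median(rad[m]).round(1),end=' | ')
    print()
    x=(105-c[2])/a[2]; print('coupler_axis',c+x*a,'al',x,'front', ((P[blue]-c)@np.array([np.cos(yaw),np.sin(yaw),0])).min())
E
```

```text
housing ((570.165771484375, -100.37785339355469), (81.44234466552734, 33.58713912963867), 16.785463333129883) [ 570.62604931 -100.36572939  102.44521633]
yaw -72.8342488164018 [ -1.27119745  -2.82622059 105.21134129] 0.6671463770395138
lateral housing centre rel axis [np.float64(-39.6), np.float64(39.8)]
-1 63 18.5 | 2 132 22.6 | 5 86 27.0 | 8 89 26.2 | 11 85 27.0 | 14 86 26.2 | 17 82 26.9 | 20 93 26.3 | 23 71 26.9 | 26 93 26.4 | 29 74 26.6 | 32 91 26.8 | 35 77 26.3 | 38 86 26.9 | 41 79 26.2 | 44 81 27.0 | 47 134 29.8 | 50 80 32.3 | 53 83 32.5 | 56 60 32.1 | 62 29 18.9 | 65 74 18.8 | 68 69 18.8 | 71 72 18.9 | 74 67 18.8 | 77 143 22.0 | 
coupler_axis [540.17137288  -3.38101069 105.        ] al 0.6179205914090609 front 85.07792373393804
lateral housing centre rel axis [np.float64(-40.2), np.float64(39.2)]
-1 63 18.5 | 2 130 22.5 | 5 86 27.0 | 8 87 26.2 | 11 88 27.0 | 14 85 26.2 | 17 82 26.9 | 20 92 26.3 | 23 73 26.8 | 26 92 26.4 | 29 74 26.6 | 32 91 26.7 | 35 77 26.2 | 38 87 26.9 | 41 83 26.2 | 44 83 27.0 | 47 137 29.7 | 50 75 32.3 | 53 85 32.5 | 56 61 32.1 | 62 29 18.9 | 65 76 18.8 | 68 70 18.8 | 71 74 18.9 | 74 70 18.8 | 77 146 21.9 | 
coupler_axis [540.17460645  -3.38000151 105.        ] al 0.6179205914090609 front 84.86804699113422
```

```bash
python3 - <<'E'
from h import *
a,n,R=frame(np.radians(-72.8)); c=np.array([540,-2.83,105.2])
go(c+26*a-20*n,R); go(c+26*a+60*n,R)
E
```

```text
shift cm [-0.51  0.38 15.15] rot [-0.001  0.001  0.001]
shift cm [-0.51  0.38  7.15] rot [-0.001  0.001  0.001]
```

```bash
python3 -m crank '[-0.5,0.38,4,0,0,0,8.5, -0.5,0.38,7,0,0,0,8.5, -0.5,0.38,10,0,0,0,8.5, -0.5,0.38,13,0,0,0,8.5, -0.5,0.38,15.1,0,0,0,8.5, -0.5,0.38,15.1,0,0,0,8.5, -0.5,0.38,15.1,0,0,0,8.5, -0.5,0.38,15.1,0,0,0,6.2, -0.5,0.38,15.1,0,0,0,5.0, -0.5,0.38,15.1,0,0,0,4.5]' 60
python3 -m crank '[0,0,0,0,0,0,4.5, 0,0,0,0,0,0,4.5, 0,0,0,0,0,0,4.5]'
```

```text
t: 3.72
position: [546.0, -19.0, 78.9]
tcp_rot: [[-0.281, 0.954, -0.102], [0.897, 0.299, 0.325], [0.341, 0.0, -0.94]]
force: [-1.8, -1.7, 5.0]
grip_width: 45.3
grip_force: 19.1
t: 4.1
position: [546.0, -18.9, 78.8]
tcp_rot: [[-0.281, 0.954, -0.102], [0.897, 0.299, 0.325], [0.341, 0.0, -0.94]]
force: [-1.1, -3.8, 6.1]
grip_width: 45.8
grip_force: 19.5
```

```bash
python3 - <<'E'
from h import *
im,d,P=cloud('wrist','w2.png'); np.save('w2P.npy',P)
E
```

```text
(no output)
```

View pics/w2.png

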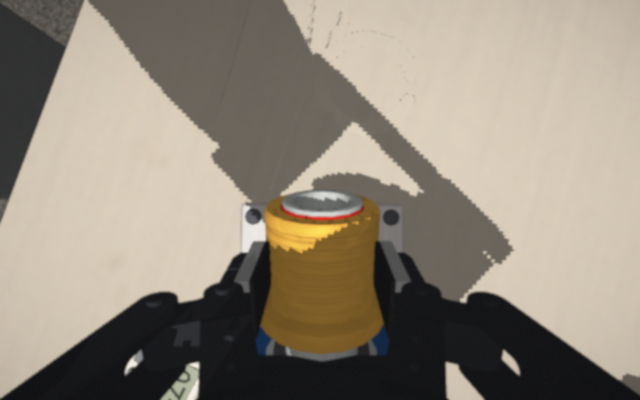

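The pads bracket the sleeve, with the mouth at (322,205). The width reads small, so I'll regrip a little deeper.

```bash
python3 -m crank '[0,0,0,0,0,0,7.5, 0,0,0,0,0,0,7.5, 0,0,0.4,0,0,0,7.5, 0,0,0.8,0,0,0,7.5, 0,0,0.8,0,0,0,7.5, 0,0,0.8,0,0,0,3, 0,0,0.8,0,0,0,3, 0,0,0.8,0,0,0,3, 0,0,0.8,0,0,0,3, 0,0,0.8,0,0,0,3]' 60
```

```text
t: 5.4
position: [545.0, -15.9, 70.9]
tcp_rot: [[-0.281, 0.954, -0.102], [0.897, 0.299, 0.326], [0.342, 0.0, -0.94]]
force: [-2.3, -1.8, 5.0]
grip_width: 50.4
grip_force: 62.6
```

```bash
python3 -m crank '[-0.3,0,0,0,0,0,3, -0.6,0,0,0,0,0,3, -0.9,0,0,0,0,0,3, -1.2,0,0,0,0,0,3, -1.4,0,0,0,0,0,3, -1.5,0,0,0,0,0,3, -1.55,0,0,0,0,0,3, -1.55,0,0,0,0,0,3]'
python3 - <<'E'
from h import *
im,d,P=cloud('wrist','w3.png'); np.save('w3P.npy',P)
a,n,R=frame(np.radians(-72.8));print(bot.state()['force']@R)
c=np.array([540,-2.83,105.2])
for f in('w2P.npy','w3P.npy'):
    P=np.load(f); Q=P[np.isfinite(P).all(-1)]-c; rad=np.linalg.norm(np.cross(Q,a),axis=1); al=Q@a
    s=(np.abs(Q@R[:,1])<10)&(Q@n>0)
    for k in range(-10,20,2):
        m=s&(al>k)&(al<k+2)
        if m.any(): print(k,m.sum(),np.median(rad[m]).round(1),end=' | ')
    print()
E
```

```text
t: 6.4
position: [547.8, -25.1, 67.3]
tcp_rot: [[-0.281, 0.954, -0.106], [0.893, 0.3, 0.335], [0.351, -0.001, -0.936]]
force: [-5.0, 9.0, 14.5]
grip_width: 50.4
grip_force: 63.2
[ 13.64594238  -3.93918516 -10.50415271]
0 322 18.1 | 2 519 21.0 | 4 351 26.7 | 6 283 27.2 | 8 183 26.6 | 10 292 26.4 | 12 646 91.5 | 14 3574 91.3 | 16 389 27.1 | 18 192 27.0 | 
0 324 18.2 | 2 285 19.2 | 4 263 19.3 | 6 263 19.3 | 8 251 19.3 | 10 261 19.4 | 12 263 19.4 | 14 641 25.1 | 16 331 27.1 | 18 221 26.9 |
```

```bash
cat > sl.py <<'E'
from h import *
im,d,P=cloud('wrist')
a,n,R=frame(np.radians(-72.8));s=bot.state();print('F tool',s['force']@R)
c=np.array([540,-2.83,105.2])
Q=P[np.isfinite(P).all(-1)]-c; rad=np.linalg.norm(np.cross(Q,a),axis=1); al=Q@a
s=(np.abs(Q@R[:,1])<10)&(Q@n>0)&(rad<40)
m=s&(rad>24)&(rad<30)&(al>0)&(al<45); print('sleeve front edge',np.percentile(al[m],2))
E
python3 -m crank '[-0.1,0,0,0,0,0,3, -0.2,0,0,0,0,0,3, -0.3,0,0,0,0,0,3, -0.4,0,0,0,0,0,3, -0.4,0,0,0,0,0,3]'; python3 sl.py
```

```text
t: 7.08
position: [549.5, -30.5, 65.2]
tcp_rot: [[-0.281, 0.954, -0.105], [0.895, 0.3, 0.331], [0.347, -0.001, -0.938]]
force: [-5.3, 4.2, 10.6]
grip_width: 50.7
grip_force: 63.0
F tool [ 8.87362125 -3.20575452 -7.93181538]
sleeve front edge 20.156551825152235
```

```bash
python3 -m crank '[0.1,0,0,0,0,0,3, 0.2,0,0,0,0,0,3, 0.2,0,0,0,0,0,5.5, 0.2,0,0,0,0,0,6.5, 0.2,0,0,0,0,0,8, 0.2,0,0,0,0,0,8.5, 0.2,0,-2,0,0,0,8.5, 0.2,0,-5,0,0,0,8.5, 0.2,0,-10,0,0,0,8.5, 0.2,0,-15,0,0,0,8.5]'; python3 -m crank '[0,0,0,0,0,0,8.5,0,0,0,0,0,0,8.5]'; python3 sl.py
```

```text
t: 8.38
position: [564.9, -80.7, 206.3]
tcp_rot: [[-0.28, 0.954, -0.103], [0.897, 0.299, 0.326], [0.342, -0.001, -0.94]]
force: [0.1, -0.0, 0.7]
grip_width: 85.2
grip_force: 0.0
t: 8.62
position: [564.8, -80.3, 204.9]
tcp_rot: [[-0.28, 0.954, -0.103], [0.897, 0.299, 0.326], [0.342, -0.0, -0.94]]
force: [0.2, -0.3, -0.7]
grip_width: 85.1
grip_force: 0.0
F tool [-0.37955146 -0.48970377  0.44648736]
sleeve front edge 17.181087024384553
```

```bash
python3 - <<'E'
from h import *
a,n,R=frame(np.radians(27),0.)
go([457,324,180],R); 
E
```

```text
shift cm [38.38  1.85 16.58] rot [ 0.303 -0.259 -1.719]
```

```bash
python3 -m crank '[5,0.2,1.5,0.03,-0.03,-0.17,8.5, 9,0.4,3.5,0.06,-0.05,-0.34,8.5, 13,0.6,5.5,0.09,-0.08,-0.52,8.5, 17,0.8,7,0.12,-0.1,-0.69,8.5, 21,1,9,0.15,-0.13,-0.86,8.5, 26,1.2,11,0.18,-0.16,-1.03,8.5, 31,1.5,13,0.21,-0.18,-1.2,8.5, 35,1.7,15,0.24,-0.21,-1.38,8.5, 38.4,1.85,16.6,0.27,-0.23,-1.55,8.5, 38.4,1.85,16.6,0.303,-0.259,-1.719,8.5]'; python3 -m crank '[0,0,0,0,0,0,8.5,0,0,0,0,0,0,8.5]'
python3 - <<'E'
from h import *
im,d,P=cloud('wrist','w4.png'); np.save('w4P.npy',P)
s=bot.state(); print(s['position'],s['qpos'].round(2)); print(s['tcp_rot'].round(3))
m=(P[...,2]>10)&(P[...,2]<60)&(np.hypot(P[...,0]-457,P[...,1]-324)<110)&(np.mgrid[0:400,0:640][0]<330)
r=cv2.minAreaRect(P[m][:,:2].astype(np.float32)); print(r)
h=np.array([np.cos(np.radians(27)),np.sin(np.radians(27))])
Q=P[m]; al=(Q[:,:2]-[457,324])@h; la=(Q[:,:2]-[457,324])@[-h[1],h[0]]
for k in range(-90,90,6):
    t=(al>k)&(al<k+6)
    if t.sum()>5: print(k,t.sum(),'z',np.percentile(Q[t,2],95).round(1),'lat',np.percentile(la[t],[2,98]).round(1))
E
```

```text
t: 9.93
position: [454.8, 325.7, 177.8]
tcp_rot: [[-0.886, -0.463, -0.001], [-0.463, 0.886, -0.003], [0.003, -0.002, -1.0]]
force: [-0.5, -0.3, 1.1]
grip_width: 84.8
grip_force: 0.0
t: 10.18
position: [457.4, 323.2, 179.5]
tcp_rot: [[-0.892, -0.452, 0.0], [-0.452, 0.892, -0.002], [0.001, -0.002, -1.0]]
force: [0.7, 0.5, -0.1]
grip_width: 85.0
grip_force: 0.0
[457.82285003 323.05374772 179.84891265] [ 0.46  0.19  1.6  -0.    1.35 -1.58]
[[-0.892 -0.451  0.001]
 [-0.451  0.892 -0.002]
 [-0.    -0.002 -1.   ]]
((460.19635009765625, 322.9930419921875), (149.90655517578125, 39.76191711425781), 26.360694885253906)
-78 39 z 37.5 lat [-18.3  14.4]
-72 285 z 38.2 lat [-19.9  16.1]
-66 265 z 38.0 lat [-18.8  14.4]
-60 249 z 36.5 lat [-18.4  13.4]
-54 247 z 36.6 lat [-18.6  13.5]
-48 244 z 36.4 lat [-18.7  13.6]
-42 237 z 36.5 lat [-17.7  13.7]
-36 226 z 36.5 lat [-17.9  13.7]
-30 296 z 39.5 lat [-20.6  16.4]
-24 280 z 40.0 lat [-21.1  16.9]
-18 282 z 40.0 lat [-21.2  17. ]
-12 262 z 39.7 lat [-21.8  16.7]
-6 271 z 39.9 lat [-21.6  16.4]
0 260 z 39.9 lat [-21.1  16.8]
6 254 z 39.7 lat [-21.2  16. ]
12 253 z 39.8 lat [-21.3  17. ]
18 256 z 39.9 lat [-20.5  16.2]
24 203 z 39.9 lat [-21.5  17.1]
30 82 z 31.8 lat [-13.1   8.6]
36 141 z 31.2 lat [-14.3   8.7]
42 132 z 31.1 lat [-13.2   8.7]
48 53 z 29.0 lat [-12.2   7.6]
54 171 z 31.1 lat [-13.    8.5]
60 124 z 31.4 lat [-13.5   8.8]
66 127 z 31.3 lat [-13.5   8.9]
72 85 z 31.1 lat [-13.6   8.2]
```

View pics/w4.png

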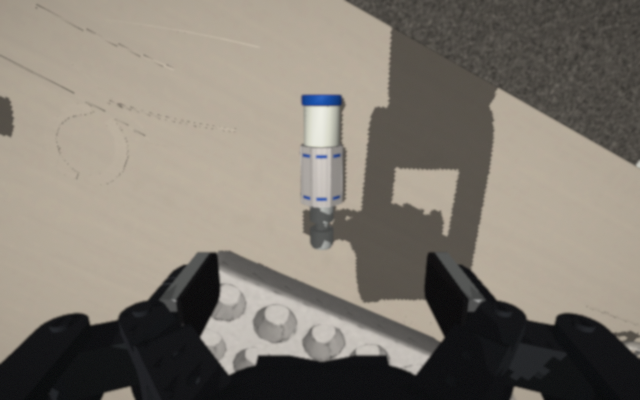

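The filter is clear in the wrist view: cap (322,100), grip (322,175), nose down to (321,245).

```bash
python3 - <<'E'
from h import *
a,n,R=frame(np.radians(26.8),0.)
go([458.5,322.2,3],R)
E
```

```text
shift cm [-0.02 -0.07 17.69] rot [-0.002  0.     0.001]
```

```bash
python3 -m crank '[0,-0.07,5,0,0,0,8.5, 0,-0.07,9,0,0,0,8.5, 0,-0.07,13,0,0,0,8.5, 0,-0.07,16,0,0,0,8.5, 0,-0.07,17.7,0,0,0,8.5, 0,-0.07,17.7,0,0,0,8.5, 0,-0.07,17.7,0,0,0,2.5, 0,-0.07,17.7,0,0,0,2.5, 0,-0.07,17.7,0,0,0,2.5, 0,-0.07,17.7,0,0,0,2.5]' 80
python3 -m crank '[0,0,0,0,0,0,2.5, 0,0,0,0,0,0,2.5]'; python3 -m crank '[0,0,-3,0,0,0,2.5, 0,0,-6,0,0,0,2.5,0,0,-10,0,0,0,2.5,0,0,-14,0,0,0,2.5,0,0,-18,0,0,0,2.5,0,0,-18,0,0,0,2.5,0,0,-18,0,0,0,2.5]'
python3 - <<'E'
from h import *
im,d,P=cloud('wrist','w5.png'); np.save('w5P.npy',P)
s=bot.state();R=s['tcp_rot'];p=s['position']
Q=(P-p)@R; m=(np.abs(Q[...,1])<25)&(np.abs(Q[...,2]+19)<40)&(np.abs(Q[...,0])<90); q=Q[m]
for k in range(-85,90,6):
    t=(q[:,0]>k)&(q[:,0]<k+6)
    if t.sum()>5: print(k,t.sum(),'z top',np.percentile(q[t,2],[4,20]).round(1),'lat',np.percentile(q[t,1],[2,98]).round(1))
E
```

```text
t: 11.48
position: [459.4, 323.3, 4.9]
tcp_rot: [[-0.891, -0.454, 0.004], [-0.454, 0.891, -0.001], [-0.003, -0.002, -1.0]]
force: [-0.8, -0.9, 4.6]
grip_width: 25.4
grip_force: 10.7
t: 11.72
position: [459.4, 323.3, 4.9]
tcp_rot: [[-0.891, -0.454, 0.004], [-0.454, 0.891, -0.001], [-0.003, -0.002, -1.0]]
force: [-0.2, -1.3, 5.1]
grip_width: 25.2
grip_force: 10.8
t: 12.6
position: [457.7, 322.9, 183.0]
tcp_rot: [[-0.891, -0.454, 0.001], [-0.454, 0.891, -0.002], [-0.001, -0.002, -1.0]]
force: [-0.8, -0.4, 0.3]
grip_width: 25.2
grip_force: 0.0
-13 99 z top [-57.5 -55.3] lat [-12.9  12.3]
-7 175 z top [-58.5 -54.7] lat [-12.9  12.3]
-1 180 z top [-57.1 -53.7] lat [-12.9  12.2]
5 993 z top [-58.3 -55.2] lat [-24.7  24.6]
11 744 z top [-58.2 -55.2] lat [-19.2  18.5]
```

View pics/w5.png

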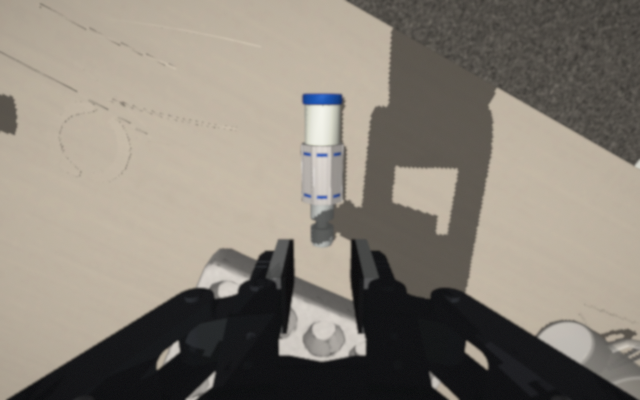

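The grip missed. The filter still lies in place and the pads stopped too high on its upper bevels. I'll measure where the fingertips really are.

```bash
python3 - <<'E'
from h import *
P=np.load('w5P.npy'); s=bot.state();R=s['tcp_rot'];p=s['position']
print(bot.hold_point_z)
Q=(P-p)@R; v,u=np.mgrid[0:400,0:640]
for r in (243,250,260,275,300,320): print(r,[(c,Q[r,c].round(0).tolist()) for c in (285,289,355,362)])
m=(np.abs(Q[...,1])<30)&(Q[...,2]<10)&(v>200); q=Q[m]; print(np.percentile(q[:,2],[90,98,99.9]),q[q[:,2]>np.percentile(q[:,2],97)].mean(0))
m=(P[...,2]>10)&(P[...,2]<60)&(np.hypot(P[...,0]-457,P[...,1]-324)<110)&(v<330)
for y in (26,27):
  h=np.array([np.cos(np.radians(y)),np.sin(np.radians(y))])
  Qf=P[m]; al=(Qf[:,:2]-[458.5,322.2])@h; la=(Qf[:,:2]-[458.5,322.2])@[-h[1],h[0]]
  for k0,k1 in((-70,-30),(-25,25),(32,75)):
    t=(al>k0)&(al<k1); print(y,k0,'z',np.percentile(Qf[t,2],95).round(1),'lat',np.percentile(la[t],[2,98]).round(1))
  print(np.percentile(al,[.5,99.5]))
E
```

```text
18.700000000000003
243 [(285, [11.0, -15.0, -39.0]), (289, [12.0, -14.0, -40.0]), (355, [12.0, 13.0, -40.0]), (362, [11.0, 16.0, -39.0])]
250 [(285, [11.0, -15.0, -46.0]), (289, [12.0, -13.0, -46.0]), (355, [11.0, 13.0, -45.0]), (362, [12.0, 16.0, -46.0])]
260 [(285, [11.0, -14.0, -54.0]), (289, [9.0, -13.0, -51.0]), (355, [11.0, 12.0, -54.0]), (362, [12.0, 15.0, -55.0])]
275 [(285, [11.0, -13.0, -65.0]), (289, [3.0, -13.0, -51.0]), (355, [6.0, 12.0, -56.0]), (362, [11.0, 13.0, -66.0])]
300 [(285, [3.0, -13.0, -68.0]), (289, [-6.0, -13.0, -55.0]), (355, [-3.0, 12.0, -58.0]), (362, [2.0, 14.0, -67.0])]
320 [(285, [-5.0, -13.0, -68.0]), (289, [-165.0, -36.0, 155.0]), (355, [-11.0, 12.0, -60.0]), (362, [-5.0, 14.0, -68.0])]
[-57.79746809 -40.259459   -32.24334064] [  6.58584557  -0.45312606 -38.44894695]
26 -70 z 37.3 lat [-17.   15.4]
26 -25 z 40.0 lat [-19.4  19.1]
26 32 z 31.4 lat [-10.5  12.2]
[-72.42897034  74.57547879]
27 -70 z 37.2 lat [-16.1  16.4]
27 -25 z 40.0 lat [-19.2  19. ]
27 32 z 31.4 lat [-11.5  11. ]
[-72.54317193  74.67167934]
```

The fingers really end about 36 mm behind the reported TCP: the cloud and both grasps agree. I'll go deeper to match, about 28 mm below bench level in TCP terms, and watch the force.

```bash
python3 - <<'E'
from h import *
a,n,R=frame(np.radians(26.8),0.)
go([458.5,322.2,-27],R)
E
python3 -m crank '[0,0,5,0,0,0,8.5, 0,0,10,0,0,0,8.5, 0,0,15,0,0,0,8.5, 0,0,18,0,0,0,8.5, 0,0,19,0,0,0,8.5, 0,0,20,0,0,0,8.5,0,0,20,0,0,0,8.5]'
```

```text
shift cm [-0.13 -0.06 20.91] rot [-0.002 -0.001  0.003]
t: 13.52
position: [458.8, 323.0, -16.3]
tcp_rot: [[-0.891, -0.454, 0.002], [-0.454, 0.891, -0.001], [-0.002, -0.002, -1.0]]
force: [-1.1, 0.1, 0.5]
grip_width: 85.0
grip_force: 0.0
```

```bash
python3 -m crank '[0,-0.06,0.6,0,0,0,8.5, 0,-0.06,1.1,0,0,0,8.5, 0,-0.06,1.1,0,0,0,6, 0,-0.06,1.1,0,0,0,3, 0,-0.06,1.1,0,0,0,3, 0,-0.06,1.1,0,0,0,3, 0,-0.06,1.1,0,0,0,3, 0,-0.06,1.1,0,0,0,3]' 80
```

```text
t: 14.52
position: [459.7, 322.7, -26.8]
tcp_rot: [[-0.891, -0.454, 0.004], [-0.454, 0.891, -0.0], [-0.003, -0.002, -1.0]]
force: [1.2, 1.2, 4.4]
grip_width: 38.7
grip_force: 81.3
```

```bash
python3 -m crank '[0,0,-2,0,0,0,3, 0,0,-5,0,0,0,3,0,0,-10,0,0,0,3,0,0,-15,0,0,0,3,0,0,-20,0,0,0,3,0,0,-24,0,0,0,3,0,0,-24,0,0,0,3,0,0,-24,0,0,0,3]'
python3 - <<'E'
from h import *
im,d,P=cloud('wrist','w6.png'); np.save('w6P.npy',P)
s=bot.state();R=s['tcp_rot'];p=s['position']; print(s['grip_width'],s['force'],s['wrist_torque'])
Q=(P-p)@R; hsv=cv2.cvtColor(im,cv2.COLOR_RGB2HSV)
m=(np.abs(Q[...,1])<22)&(Q[...,2]>-80)&(Q[...,2]<0)&(np.abs(Q[...,0])<100); q=Q[m]
for k in range(-85,95,6):
    t=(q[:,0]>k)&(q[:,0]<k+6)
    if t.sum()>5: print(k,t.sum(),'z top',np.percentile(q[t,2],[4,20]).round(1),'lat',np.percentile(q[t,1],[2,98]).round(1))
E
```

```text
t: 15.52
position: [457.1, 321.9, 210.5]
tcp_rot: [[-0.891, -0.454, -0.001], [-0.454, 0.891, -0.003], [0.002, -0.002, -1.0]]
force: [-0.6, -0.3, -2.4]
grip_width: 38.5
grip_force: 80.8
38.908374529786855 [-0.86780504 -1.00327088 -1.84753485] [ 0.01667872  0.00196407 -0.02331143]
-31 115 z top [-59.8 -58.8] lat [-20.2  19. ]
-25 852 z top [-67.7 -66.8] lat [-19.4  18.8]
-19 1400 z top [-67.5 -66.9] lat [-19.1  18.5]
-13 1600 z top [-68.5 -67. ] lat [-20.2  19.5]
-7 1812 z top [-69.  -67.1] lat [-20.9  20.2]
-1 1933 z top [-69.5 -67.3] lat [-21.1  20.5]
5 2112 z top [-69.6 -67.4] lat [-21.4  21.1]
11 2143 z top [-71. -67.] lat [-21.5  21.7]
17 1755 z top [-67.8 -67. ] lat [-19.1  18.4]
23 2409 z top [-67.4 -66.5] lat [-19.2  18.6]
29 1504 z top [-64.1 -63.2] lat [-15.9  15.3]
35 1573 z top [-64.1 -63.2] lat [-16.   15.1]
41 1657 z top [-64.1 -63.2] lat [-15.9  15.4]
47 1713 z top [-64.1 -63.2] lat [-16.   15.4]
53 1790 z top [-64.1 -63.2] lat [-15.9  15.3]
59 1856 z top [-65.  -63.6] lat [-16.1  15.7]
65 2226 z top [-66.3 -65.2] lat [-17.2  16.8]
71 873 z top [-65.9 -64.9] lat [-17.   16.3]
```

View pics/w6.png

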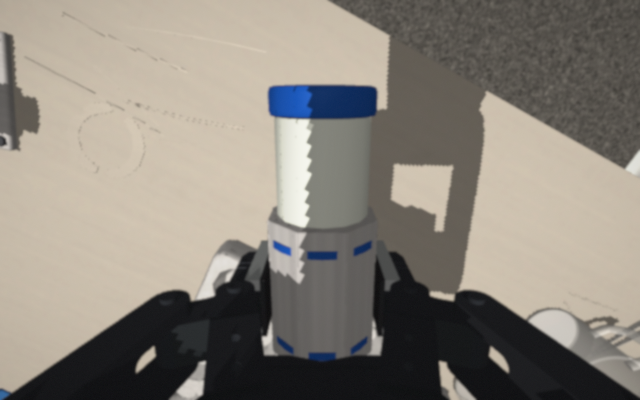

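The filter is held straight and centred: axis 47 mm behind the TCP, tip at tool x = -76, with no tilt (cap at 322,100; grip at 322,290).

```bash
cat >> h.py <<'E'
c=np.array([540,-2.83,105.2]); a_,n_,R_=frame(np.radians(-72.8)); L_=R_[:,1]
def tcp_for(al,up=0,la=0.9): return c+(al-76)*a_+(up-47)*n_+la*L_
def where():
    s=bot.state(); R=np.array(s['tcp_rot']); tip=s['position']+R@np.array([-76,0,-47.])-c
    print('tip al %.1f la %.1f up %.1f'%(tip@a_,tip@L_-0.9,tip@n_),'F tool x/y/z',(s['force']@R_).round(1),'ang',Ro.from_matrix(R_.T@R).as_rotvec().round(3),'w',round(s['grip_width'],1),'t',s['t'])
E
python3 - <<'E'
from h import *
print(tcp_for(-50)); go(tcp_for(-50,80),R_)
E
```

```text
[501.09405063 125.89835752 104.12898488]
shift cm [  5.38 -22.15   3.1 ] rot [-0.308  0.255  1.721]
```

```bash
python3 -m crank '[0.6,-2.2,0.3,-0.03,0.025,0.16,3, 1.1,-4.4,0.6,-0.06,0.05,0.32,3, 1.6,-6.6,0.9,-0.09,0.075,0.49,3, 2.2,-8.8,1.2,-0.11,0.1,0.65,3, 2.7,-11,1.5,-0.14,0.12,0.82,3, 3.2,-13.2,1.8,-0.17,0.145,0.98,3, 3.8,-15.5,2.1,-0.2,0.17,1.14,3, 4.3,-17.7,2.5,-0.23,0.19,1.3,3, 4.8,-19.9,2.8,-0.26,0.215,1.46,3, 5.2,-21.5,3,-0.28,0.235,1.6,3]'
python3 -m crank '[0,0,0,0,0,0,3,0,0,0,0,0,0,3]'
python3 - <<'E'
from h import *
where(); go(tcp_for(-50,80),R_); go(tcp_for(-50,0),R_)
E
```

```text
t: 16.82
position: [508.2, 106.3, 180.0]
tcp_rot: [[-0.388, 0.914, -0.116], [0.864, 0.405, 0.301], [0.322, 0.017, -0.947]]
force: [-0.0, 0.5, -1.6]
grip_width: 38.4
grip_force: 80.8
t: 17.08
position: [508.8, 108.0, 181.7]
tcp_rot: [[-0.396, 0.911, -0.114], [0.86, 0.412, 0.3], [0.32, 0.021, -0.947]]
force: [-0.8, 0.2, -1.8]
grip_width: 38.8
grip_force: 80.9
tip al -60.0 la 12.4 up 81.0 F tool x/y/z [-0.2 -0.7  1.8] ang [ 0.022 -0.021 -0.124] w 38.8 t 17.075
shift cm [-0.8  -0.31 -0.02] rot [-0.022  0.021  0.124]
shift cm [-0.64 -0.12  7.97] rot [-0.022  0.021  0.124]
```

```bash
python3 -m crank '[-0.7,-0.2,2,-0.022,0.021,0.124,3, -0.64,-0.12,5,-0.022,0.021,0.124,3, -0.64,-0.12,8,-0.022,0.021,0.124,3, -0.64,-0.12,8,-0.022,0.021,0.124,3, -0.64,-0.12,8,-0.022,0.021,0.124,3, -0.64,-0.12,8,-0.022,0.021,0.124,3]'
python3 - <<'E'
from h import *
where(); go(tcp_for(-15,0),R_)
im,d=bot.grab_frame('scene'); cv2.imwrite('pics/s2.png',cv2.resize(im[120:240,250:430,::-1],None,fx=4,fy=4))
E
```

```text
t: 17.82
position: [503.9, 125.3, 106.7]
tcp_rot: [[-0.279, 0.956, -0.095], [0.899, 0.294, 0.326], [0.339, 0.006, -0.941]]
force: [0.1, 0.6, -1.7]
grip_width: 38.5
grip_force: 80.8
tip al -49.7 la 2.2 up 3.1 F tool x/y/z [-0.1  0.3  1.7] ang [-0.006 -0.003 -0.001] w 38.5 t 17.825
shift cm [-3.45 -0.25  0.3 ] rot [0.006 0.003 0.001]
```

View pics/s2.png

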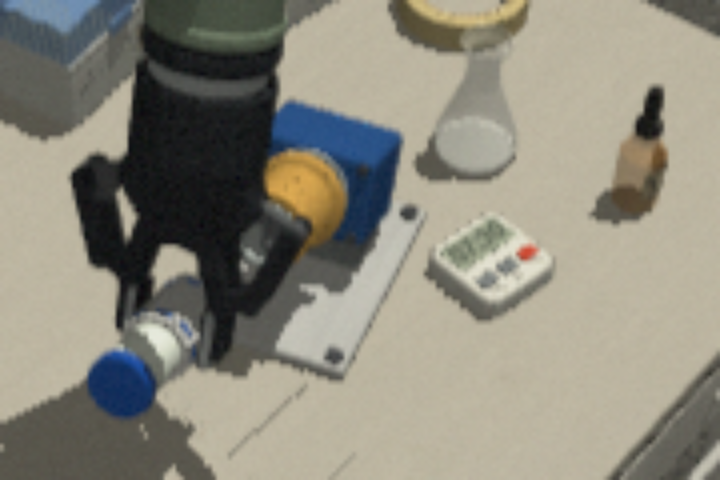

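The crop shows the filter (cap at 122,383) lined up in front of the brass coupler at (300,200), with the bystanders untouched.

```bash
python3 -m crank '[-0.5,0,0,0,0,0,3,-1,0,0,0,0,0,3,-1.5,0,0,0,0,0,3,-2,0,0,0,0,0,3,-2,0,0,0,0,0,3,-2,0,0,0,0,0,3]' >/dev/null
python3 - <<'E'
from h import *
where(); go(tcp_for(-12,0),R_)
E
```

```text
tip al -29.6 la 0.8 up 1.3 F tool x/y/z [-0.8  1.1  0.2] ang [-0.003 -0.002  0.001] w 39.0 t 18.625
shift cm [-1.76 -0.09  0.12] rot [ 0.003  0.002 -0.001]
```

```bash
python3 -m crank '[-0.6,-0.08,0.12,0,0,0,3,-1.2,-0.08,0.12,0,0,0,3,-1.8,-0.08,0.12,0,0,0,3,-1.8,-0.08,0.12,0,0,0,3,-1.8,-0.08,0.12,0,0,0,3]' >/dev/null
python3 -c "from h import *; where()"
python3 -m crank '[-0.3,0,0,0,0,0,3,-0.6,0,0,0,0,0,3,-0.9,0,0,0,0,0,3,-1.2,0,0,0,0,0,3,-1.4,0,0,0,0,0,3,-1.4,0,0,0,0,0,3]' >/dev/null
python3 -c "from h import *; where(); go(tcp_for(10,0),R_)"
```

```text
tip al -11.6 la -0.0 up 0.2 F tool x/y/z [-0.6 -0.1  1.4] ang [-0.003 -0.002  0.001] w 39.0 t 19.25
tip al 2.5 la -0.1 up 0.2 F tool x/y/z [-1.1  0.7  1.5] ang [-0.003 -0.002  0.001] w 38.4 t 20.0
shift cm [-0.74 -0.01  0.01] rot [ 0.003  0.002 -0.001]
```

```bash
python3 -m crank '[-0.2,0,0,0,0,0,3,-0.4,0,0,0,0,0,3,-0.6,0,0,0,0,0,3,-0.8,0,0,0,0,0,3,-0.8,0,0,0,0,0,3]' >/dev/null
python3 -c "from h import *; where()"
python3 -m crank '[-0.2,0,0,0,0,0,3,-0.4,0,0,0,0,0,3,-0.6,0,0,0,0,0,3,-0.6,0,0,0,0,0,3]' >/dev/null
python3 -c "from h import *; where()"
```

```text
tip al 10.7 la 0.1 up 0.5 F tool x/y/z [-1.7  0.1  0.6] ang [-0.003 -0.002  0.001] w 38.4 t 20.625
tip al 16.7 la 0.1 up 0.5 F tool x/y/z [-1.  -1.2 -0. ] ang [-0.003 -0.002  0.001] w 38.9 t 21.125
```

```bash
for i in 1 2; do python3 -c "from h import *; where()"; done >/dev/null
python3 -m crank '[-0.2,0,0,0,0,0,3,-0.4,0,0,0,0,0,3,-0.6,0,0,0,0,0,3,-0.8,0,0,0,0,0,3,-0.8,0,0,0,0,0,3]' >/dev/null
python3 -c "from h import *; where()"
python3 -m crank '[-0.2,0,0,0,0,0,3,-0.4,0,0,0,0,0,3,-0.6,0,0,0,0,0,3,-0.8,0,0,0,0,0,3,-0.8,0,0,0,0,0,3]' >/dev/null
python3 -c "from h import *; where()"
```

```text
tip al 24.7 la 0.1 up 0.4 F tool x/y/z [-0.8  0.4 -0.4] ang [-0.003 -0.002  0.001] w 38.9 t 21.75
tip al 32.7 la -0.0 up 0.3 F tool x/y/z [-0.7  0.7 -1.6] ang [-0.003 -0.002  0.001] w 38.8 t 22.375
```

```bash
python3 -m crank '[-0.2,0,0,0,0,0,3,-0.4,0,0,0,0,0,3,-0.6,0,0,0,0,0,3,-0.8,0,0,0,0,0,3,-0.8,0,0,0,0,0,3]' >/dev/null
python3 -c "from h import *; where()"
python3 -m crank '[-0.15,0,0,0,0,0,3,-0.3,0,0,0,0,0,3,-0.45,0,0,0,0,0,3,-0.6,0,0,0,0,0,3,-0.6,0,0,0,0,0,3]' >/dev/null
python3 -c "from h import *; where()"
```

```text
tip al 40.8 la 0.0 up 0.4 F tool x/y/z [-0.8 -0.4 -2.9] ang [-0.003 -0.002  0.001] w 38.3 t 23.0
tip al 42.6 la 0.0 up -0.1 F tool x/y/z [11.5 -1.3 -6.4] ang [-0.002  0.006  0.   ] w 38.6 t 23.625
```

```bash
python3 -m crank '[-0.1,0,0,0,0,0,3,-0.2,0,0,0,0,0,3,-0.3,0,0,0,0,0,3,-0.3,0,0,0,0,0,3]' >/dev/null
python3 -c "from h import *; where()"; python3 sl.py
```

```text
tip al 47.0 la 0.3 up 0.2 F tool x/y/z [ 7.3 -0.  -5.3] ang [-0.003  0.003  0.   ] w 38.7 t 24.125
F tool [ 7.75303902 -0.18570612 -5.78057046]Traceback (most recent call last):
  File "sl.py", line 7, in <module>
    m=s&(rad>24)&(rad<30)&(al>0)&(al<45); print('sleeve front edge',np.percentile(al[m],2))
                                                                    ~~~~~~~~~~~~~^^^^^^^^^
    return _quantile_unchecked(
        a, q, axis, out, overwrite_input, method, keepdims, weights)
    return _ureduce(a,
                    func=_quantile_ureduce_func,
    ...<5 lines>...
                    overwrite_input=overwrite_input,
                    method=method)
    r = func(a, **kwargs)
    result = _quantile(arr,
                       quantiles=q,
    ...<2 lines>...
                       out=out,
                       weights=wgt)
    slices_having_nans = np.isnan(arr[-1, ...])
                                  ~~~^^^^^^^^^
IndexError: index -1 is out of bounds for axis 0 with size 0
```

```bash
cat > sl2.py <<'E'
from h import *
P0={'top':np.load('topP.npy'),'scene':np.load('sceneP.npy')}
for n in('top','scene'):
    im,d,P=cloud(n); hsv=cv2.cvtColor(im,cv2.COLOR_RGB2HSV)
    Q=P-c; al=Q@a_; rad=np.linalg.norm(np.cross(Q,a_),axis=-1)
    m=(hsv[...,0]>8)&(hsv[...,0]<28)&(hsv[...,1]>110)&(rad<36)&(al>-10)&(al<85)
    I0=cv2.cvtColor(cv2.imread('pics/%s0.png'%n),cv2.COLOR_BGR2HSV); Q0=P0[n]-c; al0=Q0@a_; r0=np.linalg.norm(np.cross(Q0,a_),axis=-1)
    m0=(I0[...,0]>8)&(I0[...,0]<28)&(I0[...,1]>110)&(r0<36)&(al0>-10)&(al0<85)
    print(n,'brass al now',m.sum(),np.percentile(al[m],[1,5,95,99]).round(1),'start',m0.sum(),np.percentile(al0[m0],[1,5,95,99]).round(1))
E
python3 -m crank '[-0.1,0,0,0,0,0,3,-0.2,0,0,0,0,0,3,-0.3,0,0,0,0,0,3,-0.3,0,0,0,0,0,3]' >/dev/null
python3 -c "from h import *; where()"; python3 sl2.py
```

```text
tip al 47.2 la 0.3 up -0.2 F tool x/y/z [15.7 -1.  -8.3] ang [-0.002  0.009 -0.   ] w 39.2 t 24.675Traceback (most recent call last):
  File "sl2.py", line 9, in <module>
    print(n,'brass al now',m.sum(),np.percentile(al[m],[1,5,95,99]).round(1),'start',m0.sum(),np.percentile(al0[m0],[1,5,95,99]).round(1))
                                   ~~~~~~~~~~~~~^^^^^^^^^^^^^^^^^^^
    return _quantile_unchecked(
        a, q, axis, out, overwrite_input, method, keepdims, weights)
    return _ureduce(a,
                    func=_quantile_ureduce_func,
    ...<5 lines>...
                    overwrite_input=overwrite_input,
                    method=method)
    r = func(a, **kwargs)
    result = _quantile(arr,
                       quantiles=q,
    ...<2 lines>...
                       out=out,
                       weights=wgt)
    slices_having_nans = np.isnan(arr[-1, ...])
                                  ~~~^^^^^^^^^
IndexError: index -1 is out of bounds for axis 0 with size 0
```

It is at the hard stop (15.7 N, no further travel). I'll check the sleeve in the scene camera.

```bash
sed -i "s/for n in('top','scene')/for n in('scene',)/" sl2.py; python3 sl2.py 2>&1 | tail -1
python3 - <<'E'
from h import *
im,d=bot.grab_frame('scene'); cv2.imwrite('pics/s3.png',cv2.resize(im[130:220,270:390,::-1],None,fx=5,fy=5))
E
```

```text
scene brass al now 111 [-0.7  0.8 51.3 54.5] start 434 [-1.2  0.4 51.1 55. ]
```

View pics/s3.png

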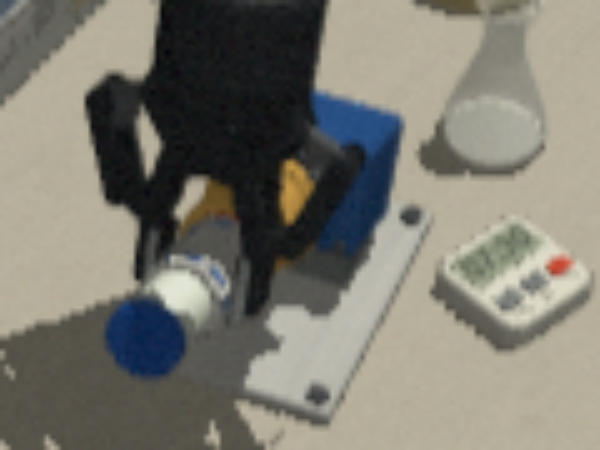

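The sleeve is forward again (brass extent matches the start) and the filter's shoulder is at the barrel. Now I relax the push and let go.

```bash
python3 -m crank '[0.2,0,0,0,0,0,3,0.4,0,0,0,0,0,3,0.5,0,0,0,0,0,3.4,0.5,0,0,0,0,0,5,0.5,0,0,0,0,0,7,0.5,0,0,0,0,0,8.5,0.5,0,0,0,0,0,8.5,0.5,0,-2,0,0,0,8.5,0.5,0,-6,0,0,0,8.5,0.5,0,-11,0,0,0,8.5]'
python3 -m crank '[0,0,-3,0,0,0,8.5,0,0,-3,0,0,0,8.5,0,0,-3,0,0,0,8.5]'
python3 sl2.py; python3 sl.py
python3 - <<'E'
from h import *
im,d,P=cloud('wrist','w7.png'); Q=P-c; al=Q@a_; la=Q@L_; up=Q@n_
for k in range(-110,50,10):
    t=(al>k)&(al<k+10)&(np.abs(la)<30)&(up>-10)&(up<40)
    if t.sum()>5: print(k,t.sum(),'top',np.percentile(up[t],95).round(1),'lat',np.percentile(la[t],[2,98]).round(1))
E
```

```text
t: 26.08
position: [538.0, 2.7, 174.3]
tcp_rot: [[-0.276, 0.956, -0.101], [0.898, 0.294, 0.327], [0.342, -0.0, -0.94]]
force: [1.0, -0.2, 0.5]
grip_width: 85.0
grip_force: 0.0
t: 26.45
position: [541.1, -6.9, 201.3]
tcp_rot: [[-0.277, 0.956, -0.1], [0.898, 0.294, 0.327], [0.342, 0.0, -0.94]]
force: [0.5, 0.2, -0.3]
grip_width: 85.2
grip_force: 0.0
scene brass al now 397 [-1.7  0.6 51.1 56.4] start 434 [-1.2  0.4 51.1 55. ]
F tool [ 0.19196917  0.0778027  -0.42684816]
sleeve front edge 3.7140692539569016
-110 291 top 12.2 lat [-16.8  17.8]
-100 720 top 11.9 lat [-16.8  17.2]
-90 654 top 11.1 lat [-15.6  16. ]
-80 624 top 12.0 lat [-15.5  16.1]
-70 609 top 12.4 lat [-16.   16.2]
-60 773 top 16.6 lat [-18.1  19.2]
-50 709 top 17.2 lat [-18.3  19.3]
-40 684 top 17.8 lat [-18.5  18.8]
-30 682 top 18.3 lat [-18.6  18.9]
-20 674 top 19.2 lat [-18.8  19. ]
-10 443 top 19.4 lat [-18.8  19.4]
0 1232 top 26.7 lat [-23.7  23.9]
10 809 top 27.1 lat [-24.7  24.3]
20 784 top 27.1 lat [-24.2  24.5]
30 742 top 27.1 lat [-24.3  24.7]
40 1176 top 30.5 lat [-28.6  28.5]
```

```bash
python3 -c "
from station import bot; print(bot.sign_off())"
```

```text
the job is handed in; nothing more can be done
None
```

The filter is locked fully home in the coupler with the sleeve forward. The gripper is open and clear, and the job was handed in at about 26.6 s; `sign_off` returned no verdict.

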